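# Close the flap of the miniatures case

### The job

Close the miniatures case with your fingertips: fold its hinged flap down over the figures, then, keeping it down, push the flap along by its thumb ramp until its free edge is tucked fully home beneath the lip, so that it stays shut when you let go and move clear. Do not pinch the flap, do not force it, do not lift or shove the case, and leave the things standing around it where they are.

Things in the scene. Friction and masses are not known exactly. Their poses are not given: they have to be found in the camera images.
- case: Open plywood case, loose, about 2.2 kg, x -90 to +95 mm, y +-70, walls 50 mm high, small figures on foam inside. Origin on the table under its middle, z up. Flap hinged at the -x end, lip at the +x end: +x is the way the flap is folded over and pushed. Cheeks at y +-62 to +-70, x -78 to -16, top 64 mm, hold the hinge pin in slots.
- flap (a joint): Flap hinge, rad: 0 shut flat, 1.57 upright, 2.12 open stop, leaning away from the lip. Axis along the case's y, at case x -60 mm + flap_slide, height 53 mm. Flap 110 mm from axis to free edge, 110 mm wide; shut, it lies 50.5 to 55 mm high, resting on ledges. It stays where it starts (93 to 109 deg), folds with 1 to 2 N at its middle; let go untucked, it springs up 40 deg or more.
- flap_slide (a joint): How far the flap and its hinge pin are slid along the case's +x, m: 0 back, 0.026 fully home (stop). Friction about 3 N. At 0 the shut flap's free edge is at case x +50 mm, short of the lip; at 0.026 at +76 mm, beneath it. Fold the flap down before sliding, or its edge strikes the lip.
- ramp_face (a point): Middle of the upright face of the thumb ramp, a plywood ridge on the flap's outer (upper when shut) side, 90 mm wide, 10 mm tall. The face looks to the hinge, 77 mm from its axis; behind it the ridge slopes away to 95 mm. x points to the free edge, z out of the outer face. A fingertip set on the flap on the hinge side of this face holds it down and pushes it.
- flap_edge (a point): Middle of the flap's free edge (3 mm thick there); axes as for ramp_face.
- lip_mouth (a point): Centre of the front of the lip's flat underside, 57 mm above the table, at case x +63.5 mm; axes as the case. The plywood lip spans the case's width from case x 55 to 95 mm, top 61 mm; its mouth (x 55 to 63) flares up to about 65 mm.
- liner: Thin grey foam sheet, 88 x 100 x 1.5 mm, glued to the flap's inner side (the underside when shut), inset 8 mm from the free edge; origin on the hinge axis, axes as for ramp_face.
- dice_cup: Bystander: dark brown open dice cup, 68 mm across, 85 mm tall, origin under its centre.
- figure: Bystander: grey game figure on a round black base 32 mm across, 45 mm tall, origin under its centre.
- paint_pot: Bystander: white paint pot with black cap, 33 mm across, 60 mm tall, origin under its centre.
- crate: Bystander: small wooden model crate, 36 x 36 x 30 mm, origin under its centre.
There are look-alikes about, which are no part of the job. There is more than one size of the case; the one meant has the size given above.

How it is judged:
By the outcome, as a careful person would: the job done as asked, in the order asked, and still so for the second after the job is handed in, with the robot touching nothing.
It also fails if it takes over 42 s, if anything falls off the work surface, if the arm or the gripper's body presses on something with over 40 N, if the wrist force passes 120 N, or if a joint passes its speed limit or range.

### The arm

A 6-joint arm with a two-finger parallel gripper is mounted at the origin on the work surface. World frame = base frame: x ahead of the robot, y to its left, z up, the work surface at z = 0. Lengths are in m, angles in rad, forces in N, time in s.
With the tool pointing down it reaches from about 0.375 to 0.9 m from the base axis. Payload 3.1 kg.
Tool frame: the origin (TCP) lies on the centre line of the jaws, within the pads' length; the fingertips stand manip.finger_overhang ahead of it and the grasp point (between the pads) lies 11 mm behind it (manip.finger_overhang is the distance from the TCP to the fingertips, in m); y points along the fingers, z is the direction in which the jaws open and shut, and the axes are right-handed (so a half turn about y gives the same grasp; the last joint's range is limited). The gripper opens to 85 mm and grips with 20 to 120 N. Pads are 22 mm wide; open, the fingers measure 114 mm over their backs; the gripper's body (76 mm by 85 mm) begins 54 mm behind the grasp point. The pads swing forward as they close: fully open they stand 13 mm farther back than shut.
Start: joints at [-1.282, 0.527, 1.433, -0, 1.181, -0.178], TCP at [0.282, -0.558, 0.207] pointing down, gripper open.
Joint ranges: [-3.08, 3.08], [-0.75, 2.2], [0.22, 2.44], [-1.43, 4.57], [0, 2.65], [-2.85, 2.85]. Speed limits (rad/s): [2.79, 2.79, 3.14, 3.14, 3.14, 3.14].

### API

Orientations are given as a unit quaternion [x, y, z, w].
In Python, from station import manip gives the robot as it stands.
- The arm moves only by the tool send_rows, never from a script. Its argument "plan" is a list of rows, each an object with "linear": the shift along the tool's x, y, z in units of 30 mm (1.0 is 30 mm), a list of three; "roll": the turn about the tool's y in units of 6 degrees (1.0 is 6 degrees). In form: [{"linear": [tx, ty, tz], "roll": roll}, ...]. A call has exactly 5 rows; each row shifts and turns the commanded pose from where the row before left it, along the tool's axes as they then stand; what a row does not reach is not made up. A row lasts 1/8 s, in which the tool goes at most 62.5 mm and 10.7 degrees, less where a joint would pass 70% of its speed; a pose out of reach is approached as far as the arm can. A call is refused whole if a number of a shift passes 1 or a number of a turn 1, either way. A call with a gripper value outside its range is refused whole. "claw" is the finger opening in mm, from 0 to 85.4, set as the call begins (left out, the last holds). The fingers move at their own pace and stop on an object; "force" is the grip in N (left out, the last holds). Time passes only in rows, so rows that do not move let the fingers close, or fill a call up. It gives the time, the measured TCP pose, the force and the opening at its end, in the units of the state.
- manip.sense(): the state, without advancing time (a new reading comes with each control period).
- manip.snapshot(name): name is "side" or "top"; returns the picture (400x640x3 uint8, blue, green, red); there is no depth.
- manip.get_calibration(name): a dict with "fovy" (degrees; the focal length in pixels is half the picture's height over the tangent of half this angle, whatever the lens; pixels are square), "cx", "cy" (the principal point, pixels), "k1" (the pictures are not rectified: a ray, as slopes to the right and down, at radius r is drawn at 1 + k1 r^2 times it, then the intrinsics apply), "cam_to_world" (4x4, takes a point from camera to world coordinates). Camera axes: x right, y down, z forward; pixel columns grow to the right and rows downward; lengths in m; the calibration is good to about 2 mm. A picture is of the moment at which its call begins. get_calibration takes no time and is no camera call.
- manip.sign_off(): hands the job in, once; it reports no verdict.
Trained networks look in the newest picture that a camera, given by its name, has taken for a name from the list of things; names that differ only in an ending like _2 or _b are one class to them, and where a whole thing is asked for, a point or a joint stands for the part that bears it (a point fixed in the world has none). Each returns a list of dicts, best first, with "p" (0 to 1); they miss things now and then, are a little off and sometimes report something else, mostly with a low value. They report only what shows in the picture. A call takes as long as a camera call. They do not tell look-alikes from the thing itself.
- manip.look_for(camera, query): "extent" ([left, top, right, bottom] in pixels, round what is visible of it).
The state is a dict: "t": time; "q": joint angles; "qd": joint speeds; "tau": joint torques, N m; "tcp_pos": TCP position; "tool_rot": TCP orientation; "force": force on the tool from outside, world axes, zero at the start; "ft_torque": the same for the moment, N m; "finger_gap": opening from 0.0 (shut) to 1.0 (fully open).
Only numpy, scipy, OpenCV 4.12 (cv2) and the standard library are available. Lean on these libraries where they do the work, as an engineer would, in place of code of your own. Each camera call takes 0.05 s, during which the arm holds its last target.

## Working session

There is one attempt and no reset: what is moved stays moved. The work goes in short steps, Python scripts to look and compute and a tool call to move; the robot and the scene stay as the last step left them, time stands still between calls to the robot, and variables do not carry over. Pictures are saved under pics/ and viewed, and the job is handed in when it is done.

Besides the shell and the picture viewer there is one more tool, called after "Call:" by a JSON object that holds its "op" and its "data". send_rows: Moves the arm, as the interface text tells. Its arguments: {"type":"object","properties":{"plan":{"type":"array"},"claw":{"type":"number"},"force":{"type":"number"}},"required":["plan"]}

```bash
ls; mkdir -p pics; python3 - <<'E'
from station import manip
import cv2
for n in ["side","top"]:
    im=manip.snapshot(n); cv2.imwrite(f"pics/{n}0.png",im)
    c=manip.get_calibration(n); print(n,c)
    for q in ["case","flap","ramp_face","flap_edge","lip_mouth"]:
        try: print(q,[(d['p'],[round(v) for v in d['extent']]) for d in manip.look_for(n,q)])
        except Exception as e: print(q,e)
print(manip.sense(), manip.finger_overhang)
E
```

```text
pics
side {'fovy': 54.27239061764079, 'cx': 325.63694388187105, 'cy': 199.80150259251272, 'k1': 0.02869905467618915, 'cam_to_world': array([[-0.73559521, -0.44308324,  0.51242261,  0.06878552],
       [-0.67704091,  0.45551532, -0.57803236,  0.47528497],
       [ 0.0227001 , -0.7721289 , -0.63506036,  0.60785754],
       [ 0.        ,  0.        ,  0.        ,  1.        ]])}
case [(0.69, [407, 177, 419, 204]), (0.68, [258, 155, 364, 260]), (0.61, [203, 158, 268, 207])]
flap [(0.72, [217, 167, 266, 188]), (0.58, [266, 154, 297, 220])]
ramp_face [(0.86, [266, 151, 296, 225]), (0.68, [219, 164, 264, 185]), (0.21, [260, 229, 294, 284])]
flap_edge [(0.96, [268, 154, 294, 220]), (0.72, [326, 188, 342, 196]), (0.62, [220, 162, 263, 190])]
lip_mouth [(0.66, [263, 155, 364, 261]), (0.56, [203, 155, 271, 206])]
top {'fovy': 45.19465438132307, 'cx': 320.9630277361066, 'cy': 200.59143743155644, 'k1': -0.14621174680720997, 'cam_to_world': array([[-0.00342304, -0.98788209,  0.15516849,  0.31850394],
       [-0.99988068,  0.00571858,  0.01434987, -0.04968021],
       [-0.01506332, -0.15510085, -0.
[... 542 characters left out ...]
]), (0.67, [389, 238, 472, 280])]
{'t': 0.6, 'q': array([-1.28147693e+00,  5.27483557e-01,  1.43271598e+00,  5.20767988e-06,
        1.18139541e+00, -1.78537293e-01]), 'qd': array([6.82484474e-04, 2.33417243e-03, 3.65328204e-05, 1.30318174e-03,
       4.36859381e-05, 5.67374525e-04]), 'tau': array([-3.36913572e-04, -4.42047966e+01, -1.78324968e+01, -2.10000371e-04,
        1.03328359e-03,  8.50530824e-06]), 'tcp_pos': array([ 0.28185744, -0.55780381,  0.20671541]), 'tool_rot': array([-0.16390548,  0.6878486 , -0.68784679,  0.16390879]), 'force': array([-0.69082692, -0.22388494,  0.2144614 ]), 'ft_torque': array([ 0.01862301, -0.02935676,  0.0142672 ]), 'finger_gap': 1.0023931206729038} 0.008
```

View pics/side0.png

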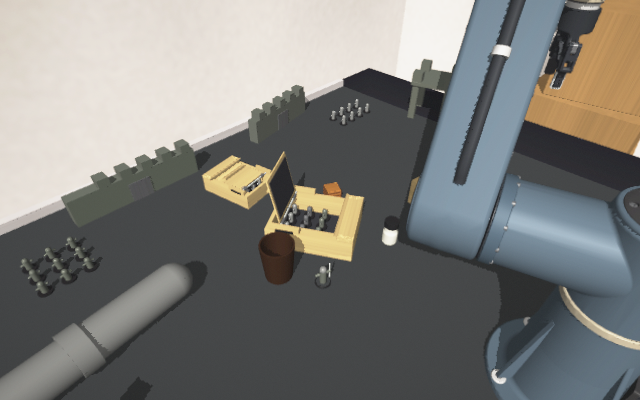

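View pics/top0.png

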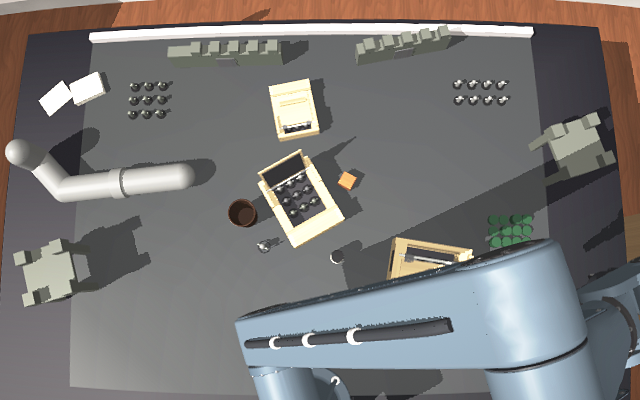

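```bash
python3 - <<'E'
import cv2
t=cv2.imread("pics/top0.png");s=cv2.imread("pics/side0.png")
cv2.imwrite("pics/topc.png",cv2.resize(t[130:270,230:420],None,fx=4.2,fy=4.2,interpolation=cv2.INTER_CUBIC))
cv2.imwrite("pics/sidec.png",cv2.resize(s[130:300,190:400],None,fx=3.5,fy=3.5,interpolation=cv2.INTER_CUBIC))
E
```

```text
(no output)
```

View pics/topc.png

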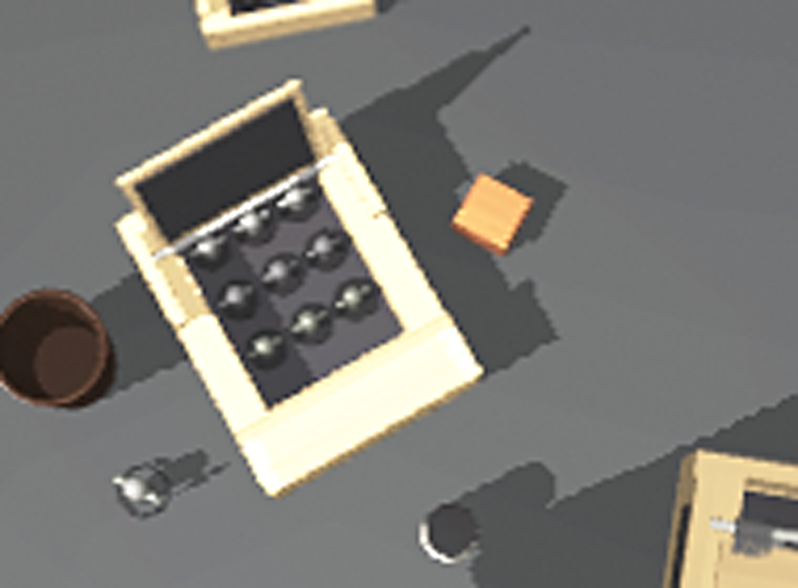

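View pics/sidec.png

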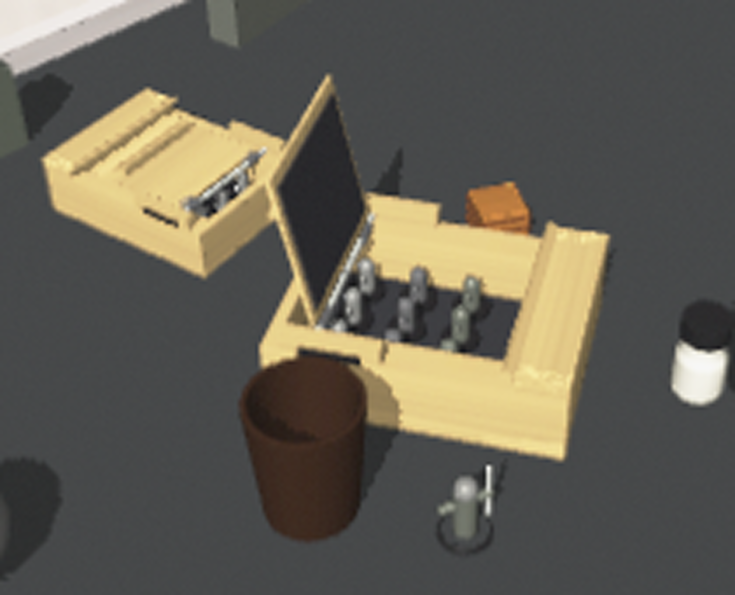

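```bash
cat > h.py <<'E'
from station import manip
import numpy as np, cv2
from scipy.optimize import least_squares
def proj(n,P):
    c=manip.get_calibration(n); T=np.linalg.inv(c["cam_to_world"]); P=np.atleast_2d(P)
    p=P@T[:3,:3].T+T[:3,3]; s=p[:,:2]/p[:,2:]; r2=(s**2).sum(1,keepdims=True)
    s=s*(1+c["k1"]*r2); f=200/np.tan(np.radians(c["fovy"]/2))
    return s*f+[c["cx"],c["cy"]]
def c2w(v,P):
    x,y,a=v; P=np.atleast_2d(P); c,s=np.cos(a),np.sin(a)
    return np.c_[x+c*P[:,0]-s*P[:,1], y+s*P[:,0]+c*P[:,1], P[:,2]]
def flap(u,y,w,th,sl=0): # u along flap, w out of outer face
    return [-.060+sl+u*np.cos(th)-w*np.sin(th), y, .053+u*np.sin(th)+w*np.cos(th)]
E
cat > fit.py <<'E'
from h import *
t=lambda a,b:(230+a/4.2,130+b/4.2); s=lambda a,b:(190+a/3.5,130+b/3.5)
def model(v,th):
    return [("top",t(480,372),(.095,.070,.061)),("top",t(275,494),(.095,-.070,.061)),
 ("top",t(118,181),flap(.110,-.055,-.001,th)),("top",t(298,82),flap(.110,.055,-.001,th)),
 ("top",t(120,225),(-.09,-.07,.05)),
 ("side",s(330,78),flap(.110,.055,-.001,th)),("side",s(272,185),flap(.110,-.055,-.001,th)),
 ("side",s(563,458),(.095,-.07,0)),("side",s(608,236),(.095,.07,.061)),("side",s(262,345),(-.09,-.07,.05))]
def res(p):
    return np.concatenate([proj(n,c2w(p[:3],P))[0]-px for n,px,P in model(p[:3],p[3])])
r=least_squares(res,[.47,-.03,np.pi+.5,1.75],loss="soft_l1")
print(r.x,np.degrees(r.x[2:])); print(np.round(res(r.x).reshape(-1,2),1))
np.save("pose.npy",r.x)
for n,(x0,y0,x1,y1,k) in {"top":(230,130,420,270,4.2),"side":(190,130,400,300,3.5)}.items():
    im=cv2.imread(f"pics/{n}0.png")[y0:y1,x0:x1]; im=cv2.resize(im,None,fx=k,fy=k)
    th=r.x[3]
    for poly in [[(.095,.07,.061),(.095,-.07,.061),(.055,-.07,.061),(.055,.07,.061)],[(-.09,.07,.05),(-.09,-.07,.05),(.095,-.07,.05),(.095,.07,.05)],[(-.09,.07,0),(-.09,-.07,.0),(.095,-.07,.0),(.095,.07,.0)],
      [flap(0,-.055,0,th),flap(.11,-.055,0,th),flap(.11,.055,0,th),flap(0,.055,0,th)]]:
        q=(proj(n,c2w(r.x[:3],poly))-[x0,y0]+.5)*k
        cv2.polylines(im,[q.astype(int)],True,(0,0,255),1)
    cv2.imwrite(f"pics/{n}fit.png",im)
E
python3 fit.py
```

```text
[0.50287456 0.01784424 3.66667234 1.77625071] [210.08485008 101.77166923]
[[ 0.5 -0.2]
 [-0.9  0.1]
 [ 0.3  0.7]
 [-0.3  0.1]
 [-0.7 -0.3]
 [ 0.  -0.8]
 [-0.6 -1.1]
 [ 1.   0.3]
 [ 0.3 -0.7]
 [-0.2  0.1]]
```

View pics/topfit.png

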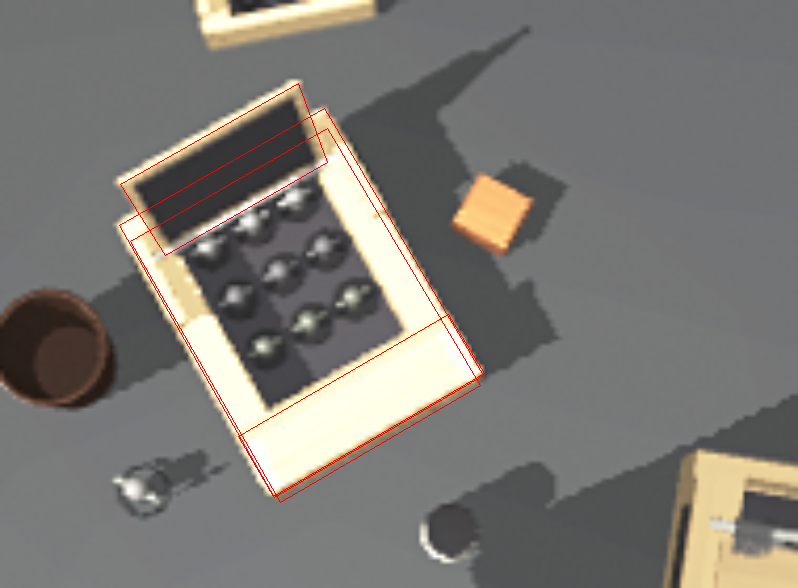

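View pics/sidefit.png

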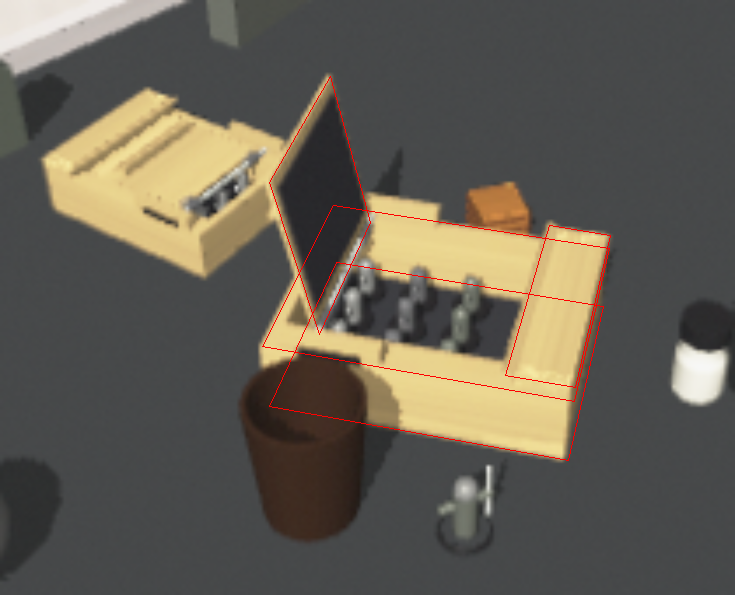

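```bash
cat >> h.py <<'E'
from scipy.spatial.transform import Rotation as Ro
V=np.load("pose.npy")
def st(lbl=""):
    s=manip.sense(); R=Ro.from_quat(s["tool_rot"]).as_matrix(); oh=manip.finger_overhang
    tip=s["tcp_pos"]+R[:,1]*oh
    a=V[2]; ex=np.array([np.cos(a),np.sin(a)]); ey=np.array([-ex[1],ex[0]])
    d=tip[:2]-V[:2]; f=s["force"]
    ya=[np.degrees(np.arctan2(R[1,i],R[0,i])) for i in (0,2)]
    print(lbl,"t",round(s["t"],2),"tip case mm",np.round([d@ex*1e3,d@ey*1e3,tip[2]*1e3],1),"F case",np.round([f[:2]@ex,f[:2]@ey,f[2]],1),
      "toolx/z yaw rel case",np.round(np.array(ya)-np.degrees(a),1),"oh",oh,"gap",round(s["finger_gap"],3),"ydown",R[2,1].round(4))
    return s,R,tip,ex,ey
E
python3 - <<'E'
from h import *
s,R,tip,ex,ey=st(); print(R.round(3)); print(s["q"])
E
```

```text
t 0.6 tip case mm [479.8 387.3 198.7] F case [ 0.7 -0.2  0.2] toolx/z yaw rel case [-363.3 -273.3] oh 0.008 gap 1.002 ydown -1.0
[[-0.893  0.     0.451]
 [-0.451  0.    -0.893]
 [-0.    -1.    -0.   ]]
[-1.28147693e+00  5.27483557e-01  1.43271598e+00  5.20767988e-06
  1.18139541e+00 -1.78537293e-01]
```

Call:
{"op": "send_rows", "data": {"plan": [{"linear": [0, -1, 0], "roll": -0.55}, {"linear": [-0.5, -1, -0.5], "roll": 0}, {"linear": [-1, -1, -0.65], "roll": 0}, {"linear": [-1, 0, -0.65], "roll": 0}, {"linear": [-1, 0, -0.65], "roll": 0}], "claw": 0, "force": 20}}

```text
t: 1.23
tcp_pos: [0.3363, -0.4408, 0.2975]
tool_rot: [0.183, -0.682, 0.683, -0.184]
force: [0.3, -0.4, 0.2]
finger_gap: 0.002
```

```bash
python3 -c "
from h import *
st()"
```

```text
t 1.23 tip case mm [374.  313.3 289.5] F case [-0.1  0.5  0.2] toolx/z yaw rel case [-360. -270.] oh 0.008 gap 0.002 ydown -1.0
```

Call:
{"op": "send_rows", "data": {"plan": [{"linear": [-1, 0, -0.63], "roll": 0}, {"linear": [-1, 0, -0.63], "roll": 0}, {"linear": [-1, 0, -0.63], "roll": 0}, {"linear": [-1, 0, -0.63], "roll": 0}, {"linear": [-1, 0, -0.63], "roll": 0}]}}

```text
t: 1.85
tcp_pos: [0.4186, -0.2835, 0.2969]
tool_rot: [0.183, -0.683, 0.683, -0.184]
force: [-0.1, 0.6, 0.2]
finger_gap: 0.004
```

Call:
{"op": "send_rows", "data": {"plan": [{"linear": [-1, 0, -0.63], "roll": 0}, {"linear": [-1, 0, -0.63], "roll": 0}, {"linear": [-1, 0, -0.63], "roll": 0}, {"linear": [-1, 0, -0.63], "roll": 0}, {"linear": [-1, 0, -0.63], "roll": 0}]}}

```text
t: 2.48
tcp_pos: [0.501, -0.1265, 0.2969]
tool_rot: [0.183, -0.683, 0.683, -0.184]
force: [-0.1, -0.8, -1.0]
finger_gap: -0.001
```

Call:
{"op": "send_rows", "data": {"plan": [{"linear": [-1, 0, -0.63], "roll": 0}, {"linear": [-1, 0, -0.63], "roll": 0}, {"linear": [-1, 0, -0.63], "roll": 0}, {"linear": [-1, 0, -0.63], "roll": 0}, {"linear": [-1, 0, -0.63], "roll": 0}]}}

```text
t: 3.1
tcp_pos: [0.5834, 0.0305, 0.2968]
tool_rot: [0.184, -0.683, 0.683, -0.184]
force: [1.0, -0.3, 0.3]
finger_gap: -0.0
```

```bash
python3 -c "
from h import *
st()"
```

```text
t 3.1 tip case mm [-76.   29.4 288.8] F case [-0.7  0.7  0.3] toolx/z yaw rel case [-360. -270.] oh 0.008 gap -0.0 ydown -1.0
```

Call:
{"op": "send_rows", "data": {"plan": [{"linear": [-0.83, 0, -0.5], "roll": 0}, {"linear": [-0.83, 0, -0.48], "roll": 0}, {"linear": [0, 1, 0], "roll": 0}, {"linear": [0, 1, 0], "roll": 0}, {"linear": [0, 1, 0], "roll": 0}]}}

```text
t: 3.72
tcp_pos: [0.6113, 0.08, 0.206]
tool_rot: [0.184, -0.683, 0.683, -0.184]
force: [-0.1, 0.5, -0.4]
finger_gap: 0.001
```

```bash
cat > look.py <<'E'
import sys
from h import *
k=sys.argv[1]; s,R,tip,ex,ey=st()
for n,(x0,y0,x1,y1,m) in {"top":(230,110,420,250,4.2),"side":(190,90,400,260,3.5)}.items():
    im=manip.snapshot(n)[y0:y1,x0:x1]; im=cv2.resize(im,None,fx=m,fy=m,interpolation=cv2.INTER_CUBIC)
    pts=[tip+np.array([*(ex*a+ey*b),0]) for a,b in((.011,.0145),(.011,-.0145),(-.011,-.0145),(-.011,.0145))]
    cv2.polylines(im,[((proj(n,pts)-[x0,y0]+.5)*m).astype(int)],True,(0,0,255),1)
    cv2.imwrite(f"pics/{n}_{k}.png",im)
E
python3 look.py a
```

```text
t 3.73 tip case mm [-125.     0.6  198. ] F case [-0.2 -0.5 -0.4] toolx/z yaw rel case [-360. -270.] oh 0.008 gap 0.001 ydown -1.0
```

View pics/side_a.png

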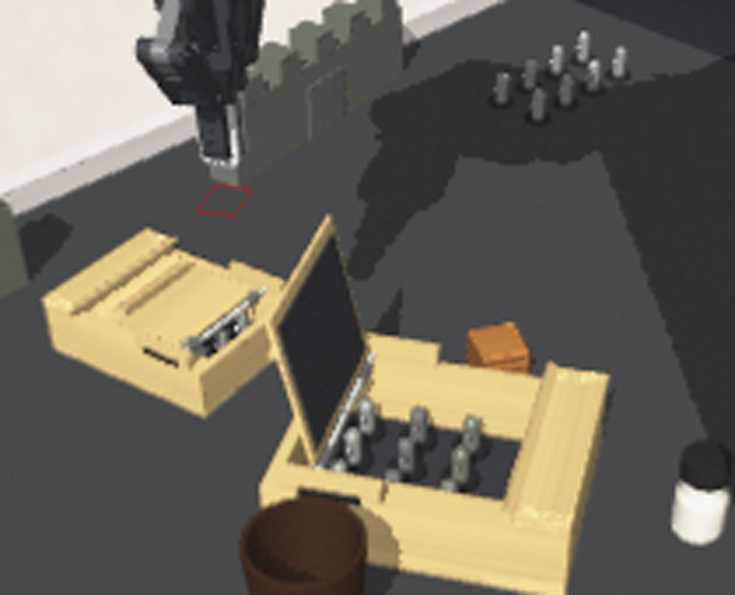

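View pics/top_a.png

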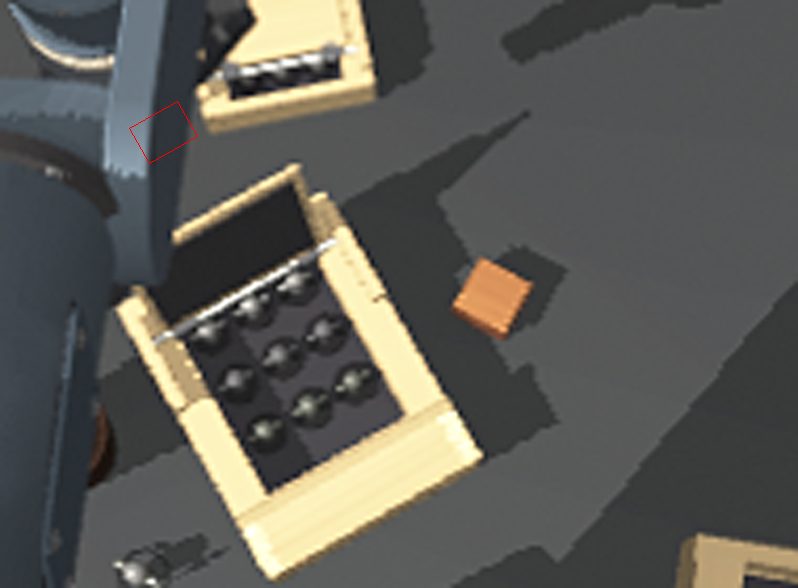

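```bash
python3 look.py b
```

```text
t 3.83 tip case mm [-122.4   -0.9  195.2] F case [ 1.2 -0.1  0. ] toolx/z yaw rel case [-360. -270.] oh 0.008 gap -0.002 ydown -1.0
```

View pics/side_b.png

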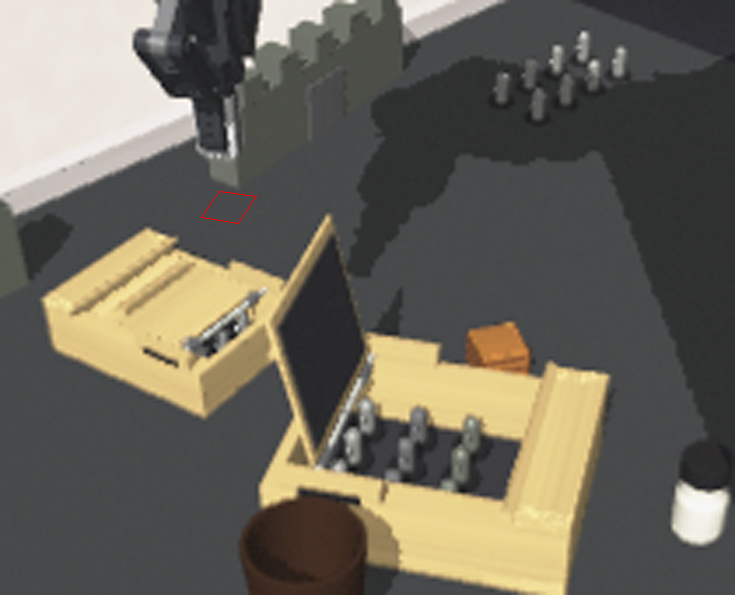

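```bash
python3 - <<'E'
from h import *
for i in range(4):
    s=manip.sense(); print(round(s["t"],2),s["tcp_pos"].round(4),s["q"].round(4),s["qd"].round(3),s["tau"].round(1))
    im=manip.snapshot("side"); print(manip.look_for("side","case")[:1]); cv2.imwrite(f"pics/h{i}.png",im[60:180,200:300])
print(s["force"],[x for x in dir(manip) if x[0]!='_'])
a=[cv2.resize(cv2.imread(f"pics/h{i}.png"),None,fx=2.6,fy=2.6) for i in (0,3)]
cv2.imwrite("pics/hh.png",np.hstack(a))
E
```

```text
3.92 [0.6114 0.0798 0.2069] [-0.0512  0.516   1.4543  0.      1.1717  0.9941] [-0.001 -0.024 -0.031  0.001 -0.005  0.   ] [  0.  -42.2 -16.8  -0.    0.1  -0. ]
[{'extent': [259.6, 154.5, 364.9, 263.5], 'p': 0.86}]
4.03 [0.6125 0.0797 0.2083] [-0.0513  0.5144  1.4527  0.      1.1713  0.9942] [-0.    -0.009 -0.002  0.002 -0.002  0.   ] [  0.  -42.8 -17.3   0.    0.   -0. ]
[{'extent': [204.1, 156.9, 269.4, 207.7], 'p': 0.86}]
4.12 [0.6124 0.0797 0.2084] [-0.0513  0.5141  1.453   0.      1.1712  0.9942] [ 0.001 -0.     0.007 -0.001 -0.001 -0.   ] [ -0.  -43.2 -17.7   0.   -0.   -0. ]
[{'extent': [206.5, 157.0, 268.7, 209.0], 'p': 0.86}]
4.22 [0.612  0.0797 0.208 ] [-0.0513  0.5144  1.4537  0.      1.171   0.9942] [-0.003  0.005  0.007 -0.001 -0.002  0.   ] [ -0.  -43.5 -17.8   0.   -0.    0. ]
[{'extent': [259.3, 153.0, 365.1, 262.7], 'p': 0.78}]
[-0.18413532  0.86561733  0.20387104] ['PlanningError', 'finger_overhang', 'get_calibration', 'look_for', 'sense', 'sign_off', 'snapshot']
```

View pics/hh.png

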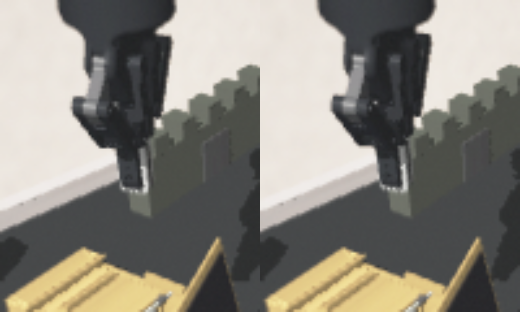

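```bash
python3 - <<'E'
from h import *
s,R,tip,ex,ey=st()
for dz in (0,.02,.03,.04): print(dz,proj("side",tip+[0,0,dz]).round(1),proj("top",tip+[0,0,dz]).round(1))
im=manip.snapshot("side")[80:180,200:300]; cv2.imwrite("pics/tipz.png",cv2.resize(im,None,fx=6,fy=6))
for d in (1,):
    t2=np.array([*tip[:2],tip[2]])
im=manip.snapshot("top"); cv2.imwrite("pics/top_c.png",im)
E
```

```text
t 4.33 tip case mm [-125.2    0.9  199.5] F case [0.5 0.3 0.1] toolx/z yaw rel case [-360. -270.] oh 0.008 gap -0.001 ydown -1.0
0 [[253.8 146. ]] [[268.5 140.7]]
0.02 [[252.8 137.1]] [[267.3 138.1]]
0.03 [[252.3 132.5]] [[266.7 136.8]]
0.04 [[251.8 127.9]] [[266.1 135.4]]
```

View pics/tipz.png

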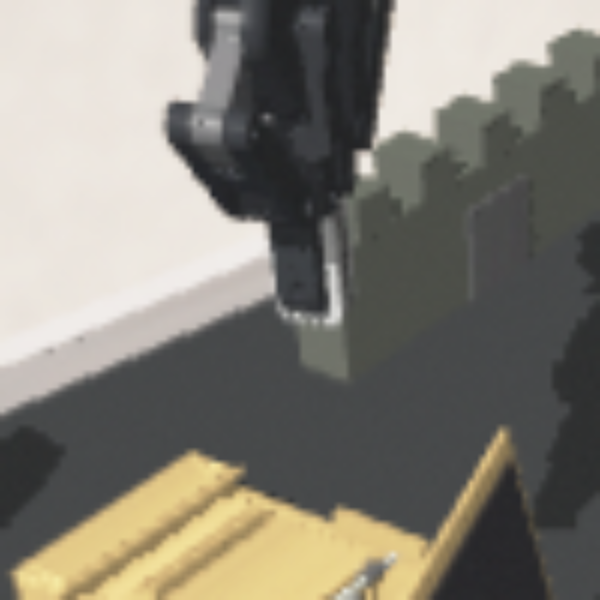

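View pics/top_c.png

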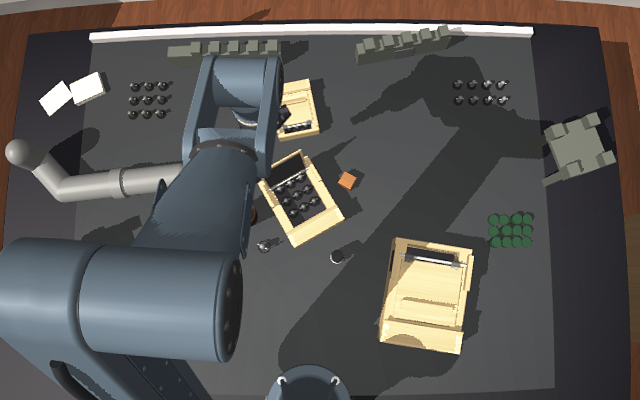

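```bash
cat >> h.py <<'E'
def ray(n,px):
    c=manip.get_calibration(n); f=200/np.tan(np.radians(c["fovy"]/2)); d=(np.array(px,float)-[c["cx"],c["cy"]])/f
    u=d.copy()
    for _ in range(20): u=d/(1+c["k1"]*(u@u))
    M=c["cam_to_world"]; return M[:3,3], M[:3,:3]@np.array([*u,1])
def atz(n,px,z):
    o,d=ray(n,px); return o+d*(z-o[2])/d[2]
E
python3 - <<'E'
from h import *
im=cv2.imread("pics/top_c.png")
s=manip.snapshot("side")[130:200,270:340]; cv2.imwrite("pics/sh_side.png",cv2.resize(s,None,fx=8,fy=8,interpolation=cv2.INTER_CUBIC))
cv2.imwrite("pics/sh_top.png",cv2.resize(im[90:230,250:390],None,fx=4.2,fy=4.2,interpolation=cv2.INTER_CUBIC))
E
```

```text
(no output)
```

View pics/sh_side.png

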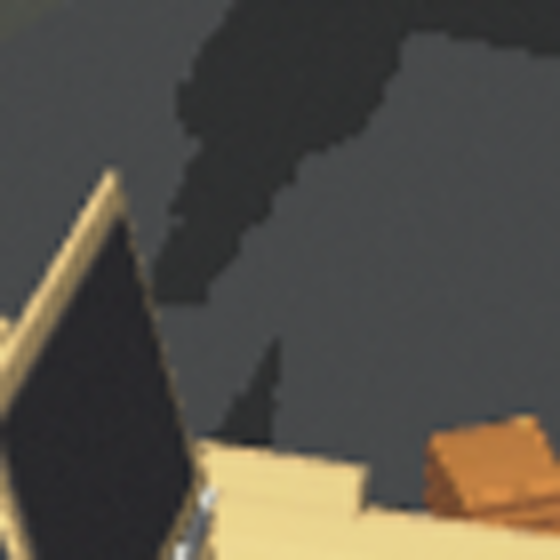

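View pics/sh_top.png

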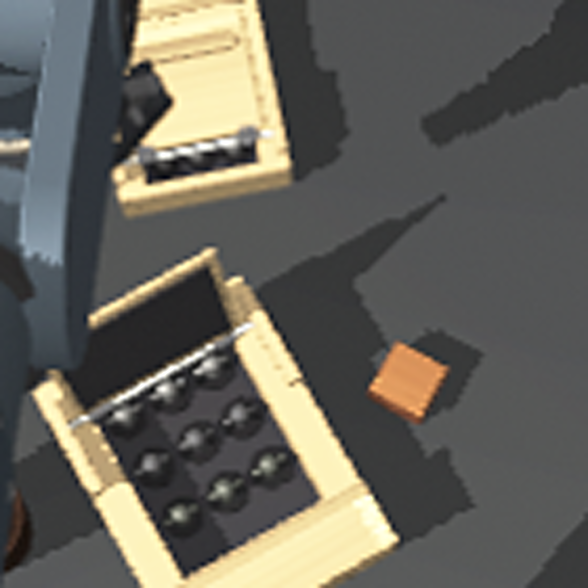

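```bash
python3 - <<'E'
from h import *
T=lambda a,b:(250+a/4.2,90+b/4.2); S=lambda a,b:(270+a/8,130+b/8)
C=c2w(V[:3],[flap(.11,.055,-.001,V[3])])[0]; print("corner",C)
f1=atz("top",T(445,197),0); f2=atz("side",S(277,337),0); print("flap shadow",f1,f2)
g1=atz("top",T(430,132),0); g2=atz("side",S(180,298),0); print("finger shadow",g1,g2)
s,R,tip,ex,ey=st(); print("tip",tip)
for f,g in((f1,g1),(f2,g2)):
    L=(f-C)/C[2]   # per unit drop
    # camera ray & shadow line nearest pts
    o,d=ray("side",(251.3,132.5))
    A=np.c_[d,L]; x=np.linalg.lstsq(A,g-o,rcond=None)[0]
    print(o+d*x[0], g-L*x[1], "pred shadow of tip",tip+L*tip[2])
E
```

```text
corner [0.60093314 0.01108923 0.16089053]
flap shadow [ 0.6775156  -0.12424628  0.        ] [ 0.67863761 -0.12457895  0.        ]
finger shadow [ 0.71997914 -0.11558487  0.        ] [ 0.71825958 -0.11764785  0.        ]
 t 4.47 tip case mm [-124.9    0.8  199. ] F case [-0.2 -0.6  0. ] toolx/z yaw rel case [-360. -270.] oh 0.008 gap 0.004 ydown -1.0
tip [0.61133806 0.07980725 0.19895022]
[0.60903661 0.08396765 0.23230136] [0.60850368 0.08141308 0.23419651] pred shadow of tip [ 0.70603659 -0.08754275  0.        ]
[0.60366142 0.08786103 0.23603793] [0.60283354 0.08388035 0.23899473] pred shadow of tip [ 0.70742401 -0.08795411  0.        ]
```

Call:
{"op": "send_rows", "data": {"plan": [{"linear": [0, 0.8, 0], "roll": 0}, {"linear": [0, 0.8, 0], "roll": 0}, {"linear": [0, 0.8, 0], "roll": 0}, {"linear": [0, 0.4, 0], "roll": 0}, {"linear": [0, 0, 0], "roll": 0}]}}

```text
t: 5.1
tcp_pos: [0.6108, 0.0798, 0.122]
tool_rot: [-0.184, 0.683, -0.683, 0.183]
force: [-0.4, -0.1, 0.3]
finger_gap: 0.0
```

```bash
python3 look.py d; python3 -c "
from h import *
im=manip.snapshot('side')[110:210,200:300]; cv2.imwrite('pics/e.png',cv2.resize(im,None,fx=6,fy=6)); st()"
```

```text
t 5.1 tip case mm [-124.4    0.5  114. ] F case [ 0.4 -0.1  0.3] toolx/z yaw rel case [-360. -270.] oh 0.008 gap 0.0 ydown -1.0
 t 5.25 tip case mm [-125.6    1.2  115.7] F case [-0.  -0.7  0. ] toolx/z yaw rel case [-360. -270.] oh 0.008 gap -0.003 ydown -1.0
```

View pics/e.png

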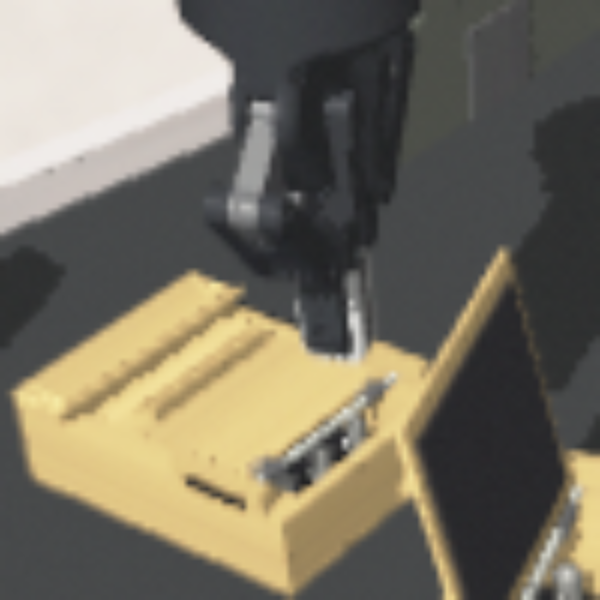

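View pics/top_d.png

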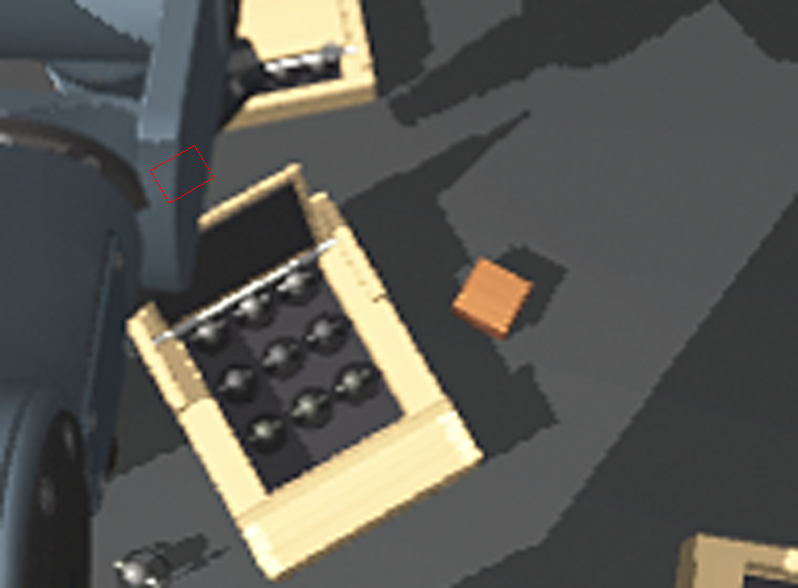

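```bash
python3 - <<'E'
from h import *
s,R,tip,ex,ey=st()
for dz in (0,.01,.02,.03,.04): print(dz,proj("side",tip+[0,0,dz]).round(1))
C=c2w(V[:3],[flap(.11,.055,-.001,V[3])])[0]
L=(np.array([.678,-.1244,0])-C)/C[2]
g=atz("top",(230+400/4.2,110+112/4.2),0)
o,d=ray("side",(255.2,169)); x=np.linalg.lstsq(np.c_[d,L],g-o,rcond=None)[0]
print(tip,o+d*x[0],g-L*x[1])
E
```

```text
t 5.25 tip case mm [-125.6    1.2  115.7] F case [-0.  -0.7  0. ] toolx/z yaw rel case [-360. -270.] oh 0.008 gap -0.003 ydown -1.0
0 [[257.4 180.3]]
0.01 [[257.  176.4]]
0.02 [[256.6 172.5]]
0.03 [[256.1 168.5]]
0.04 [[255.7 164.5]]
[0.61217822 0.07978413 0.11574735] [0.60527686 0.08720877 0.15161434] [0.60525296 0.08524255 0.15325869]
```

Call:
{"op": "send_rows", "data": {"plan": [{"linear": [0, 0.6, 0], "roll": 0}, {"linear": [0.2, 0.55, 0], "roll": 0}, {"linear": [0.3, 0, 0], "roll": 0}, {"linear": [0.3, 0, 0], "roll": 0}, {"linear": [0.2, 0, 0], "roll": 0}]}}

```text
t: 5.88
tcp_pos: [0.5855, 0.0645, 0.089]
tool_rot: [0.183, -0.683, 0.683, -0.184]
force: [0.3, 0.4, -0.1]
finger_gap: 0.002
```

```bash
sed -i 's/tip=s\["tcp_pos"\]+R\[:,1\]\*oh/tip=s["tcp_pos"]-R[:,1]*.024/' h.py; cat > look.py <<'E'
import sys
from h import *
k=sys.argv[1]; st()
im=manip.snapshot("side")[90:260,190:400]; cv2.imwrite(f"pics/s{k}.png",cv2.resize(im,None,fx=3.5,fy=3.5,interpolation=cv2.INTER_CUBIC)); st()
E
python3 look.py 1
```

```text
t 5.88 tip case mm [-94.9   1.1 113. ] F case [-0.5 -0.2 -0.1] toolx/z yaw rel case [-360. -270.] oh 0.008 gap 0.002 ydown -1.0
 t 5.92 tip case mm [-94.1   0.9 112.9] F case [0.1 0.5 0.1] toolx/z yaw rel case [-360. -270.] oh 0.008 gap 0.001 ydown -1.0
```

View pics/s1.png

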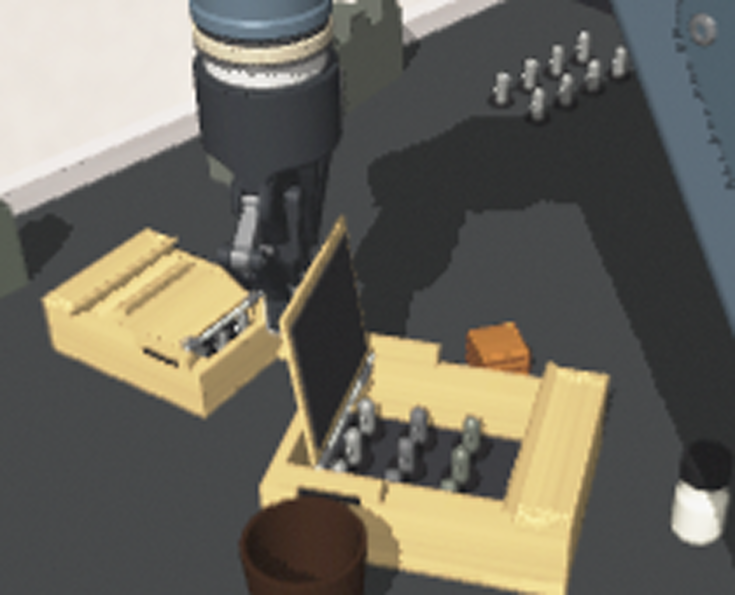

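Call:
{"op": "send_rows", "data": {"plan": [{"linear": [0.35, 0, 0], "roll": 0}, {"linear": [0.35, 0.03, 0], "roll": 0}, {"linear": [0.35, 0.05, 0], "roll": 0}, {"linear": [0.25, 0.06, 0], "roll": 0}, {"linear": [0, 0, 0], "roll": 0}]}}

```text
t: 6.55
tcp_pos: [0.5505, 0.0449, 0.0837]
tool_rot: [-0.184, 0.683, -0.683, 0.183]
force: [0.3, -0.3, 0.5]
finger_gap: 0.004
```

```bash
python3 look.py 2
```

```text
t 6.55 tip case mm [-54.8   0.5 107.7] F case [-0.1  0.4  0.5] toolx/z yaw rel case [-360. -270.] oh 0.008 gap 0.004 ydown -1.0
 t 6.6 tip case mm [-55.4   0.7 107.8] F case [-0.6 -0.1 -0.4] toolx/z yaw rel case [-360. -270.] oh 0.008 gap 0.0 ydown -1.0
```

View pics/s2.png

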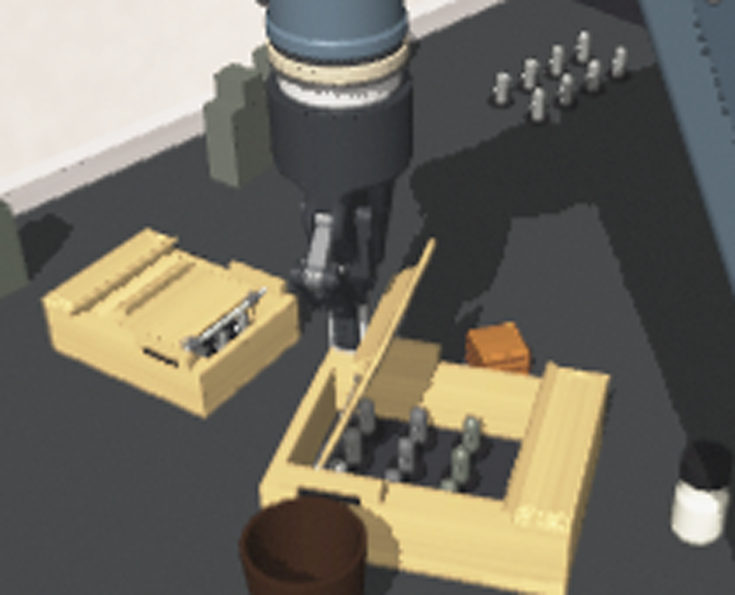

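```bash
python3 - <<'E'
from h import *
s,R,tip,ex,ey=st()
print("tip proj",proj("side",tip).round(1), proj("side",tip+[0,0,.01]).round(1))
for th in range(50,85,5): print(th,proj("side",c2w(V[:3],[flap(.11,.055,0,np.radians(th)),flap(.11,-.055,0,np.radians(th))])).round(1).tolist())
E
```

```text
t 6.6 tip case mm [-55.4   0.7 107.8] F case [-0.6 -0.1 -0.4] toolx/z yaw rel case [-360. -270.] oh 0.008 gap 0.0 ydown -1.0
tip proj [[289.7 188.5]] [[289.5 184.7]]
50 [[326.6, 166.9], [314.2, 198.9]]
55 [[323.2, 164.1], [310.3, 195.9]]
60 [[319.5, 161.5], [306.1, 193.1]]
65 [[315.5, 159.2], [301.8, 190.5]]
70 [[311.4, 157.1], [297.2, 188.3]]
75 [[307.2, 155.4], [292.4, 186.4]]
80 [[302.9, 153.9], [287.6, 184.7]]
```

Call:
{"op": "send_rows", "data": {"plan": [{"linear": [0.33, 0.2, 0], "roll": 0}, {"linear": [0.2, 0.14, 0], "roll": 0}, {"linear": [0.2, 0.14, 0], "roll": 0}, {"linear": [0.15, 0.19, 0], "roll": 0}, {"linear": [0.15, 0.19, 0], "roll": 0}]}}

```text
t: 7.22
tcp_pos: [0.5245, 0.0296, 0.0578]
tool_rot: [-0.184, 0.683, -0.683, 0.184]
force: [0.4, 0.3, -0.1]
finger_gap: -0.002
```

```bash
python3 look.py 3
```

```text
t 7.22 tip case mm [-24.6   0.7  81.8] F case [-0.5 -0.  -0.1] toolx/z yaw rel case [-360. -270.] oh 0.008 gap -0.002 ydown -1.0
 t 7.28 tip case mm [-23.7   0.3  81.1] F case [-0.6  0.1  0. ] toolx/z yaw rel case [-360. -270.] oh 0.008 gap -0.002 ydown -1.0
```

View pics/s3.png

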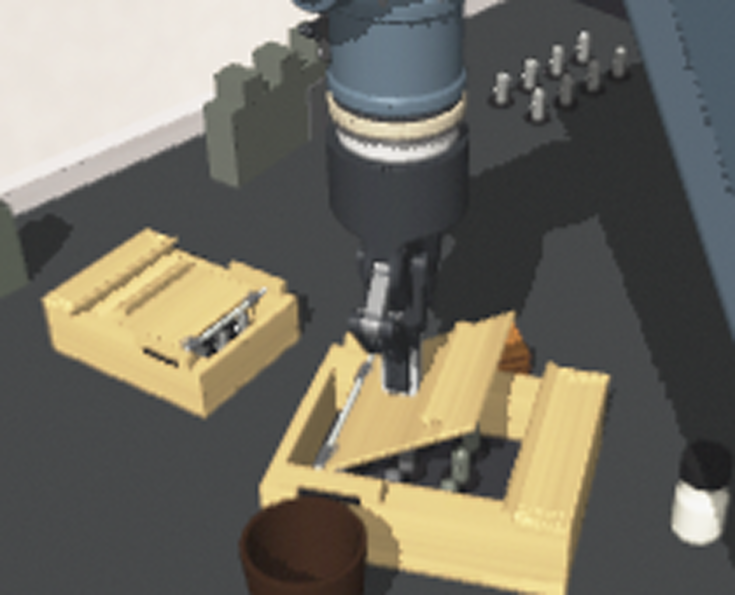

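Call:
{"op": "send_rows", "data": {"plan": [{"linear": [0.1, 0.2, 0], "roll": 0}, {"linear": [0.1, 0.2, 0], "roll": 0}, {"linear": [0.05, 0.2, 0], "roll": 0}, {"linear": [0.05, 0.15, 0], "roll": 0}, {"linear": [0, 0, 0], "roll": 0}]}}

```text
t: 7.9
tcp_pos: [0.5166, 0.0251, 0.0352]
tool_rot: [-0.184, 0.683, -0.683, 0.183]
force: [-0.3, 0.1, -0.7]
finger_gap: -0.001
```

```bash
python3 look.py 4
```

```text
t 7.9 tip case mm [-15.6   0.6  59.2] F case [ 0.2 -0.2 -0.7] toolx/z yaw rel case [-360. -270.] oh 0.008 gap -0.001 ydown -1.0
 t 7.95 tip case mm [-15.6   0.6  59.4] F case [-0.9  0.5  0.8] toolx/z yaw rel case [-360. -270.] oh 0.008 gap 0.004 ydown -1.0
```

View pics/s4.png

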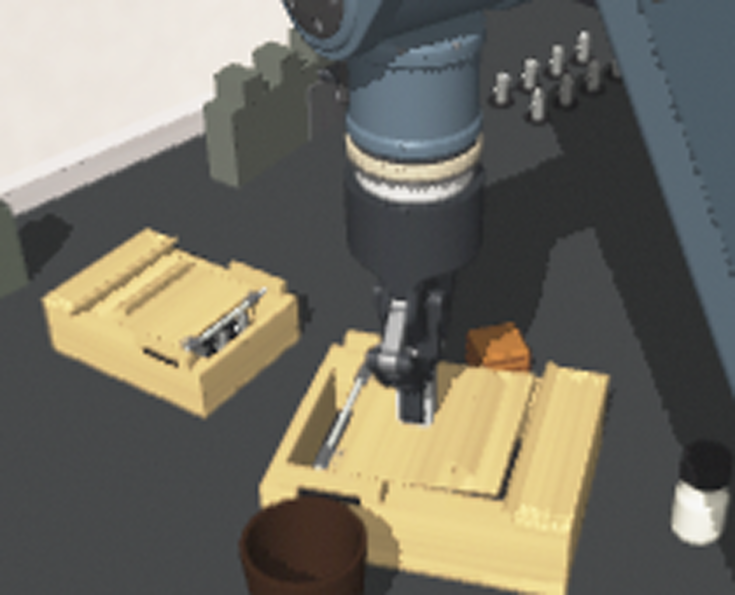

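Call:
{"op": "send_rows", "data": {"plan": [{"linear": [0.02, 0.05, 0], "roll": 0}, {"linear": [0, 0.05, 0], "roll": 0}, {"linear": [0, 0.05, 0], "roll": 0}, {"linear": [0, 0, 0], "roll": 0}, {"linear": [0, 0, 0], "roll": 0}]}}

```text
t: 8.57
tcp_pos: [0.5164, 0.0249, 0.0311]
tool_rot: [-0.184, 0.683, -0.683, 0.184]
force: [-0.5, 0.2, 0.7]
finger_gap: 0.002
```

```bash
python3 -c "
from h import *
st()"
```

```text
t 8.57 tip case mm [-15.2   0.7  55.1] F case [ 0.4 -0.5  0.7] toolx/z yaw rel case [-360. -270.] oh 0.008 gap 0.002 ydown -1.0
```

Call:
{"op": "send_rows", "data": {"plan": [{"linear": [0, 0.04, 0], "roll": 0}, {"linear": [0, 0.04, 0], "roll": 0}, {"linear": [0, 0, 0], "roll": 0}, {"linear": [0, 0, 0], "roll": 0}, {"linear": [0, 0, 0], "roll": 0}]}}

```text
t: 9.2
tcp_pos: [0.5165, 0.0248, 0.0301]
tool_rot: [0.184, -0.683, 0.683, -0.184]
force: [-2.6, 0.1, 11.9]
finger_gap: 0.005
```

```bash
python3 look.py 5; python3 -c "
from h import *
st()"
```

```text
t 9.2 tip case mm [-15.3   0.7  54.1] F case [ 2.2 -1.4 11.9] toolx/z yaw rel case [-360. -270.] oh 0.008 gap 0.005 ydown -1.0
 t 9.25 tip case mm [-15.2   0.7  54.1] F case [ 2.5 -1.3 12.6] toolx/z yaw rel case [-360. -270.] oh 0.008 gap -0.001 ydown -1.0
 t 9.25 tip case mm [-15.2   0.7  54.1] F case [ 2.5 -1.3 12.6] toolx/z yaw rel case [-360. -270.] oh 0.008 gap -0.001 ydown -1.0
```

View pics/s5.png

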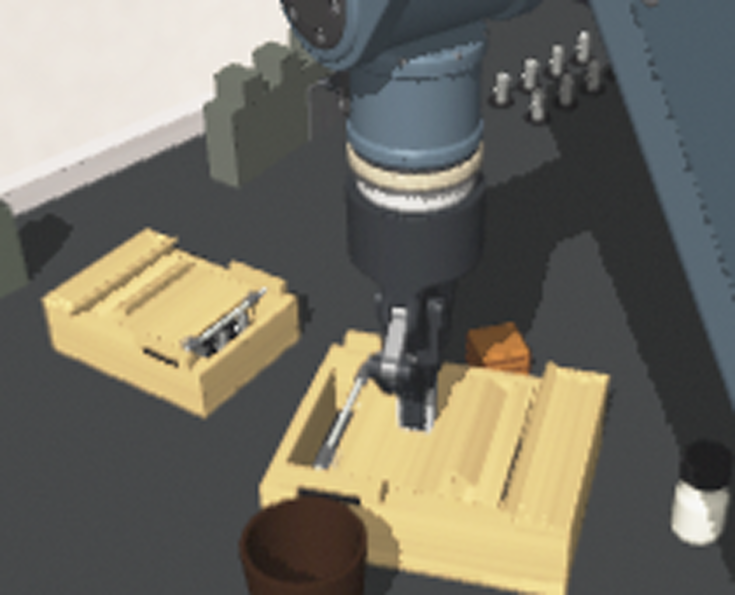

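Call:
{"op": "send_rows", "data": {"plan": [{"linear": [0, -0.015, 0], "roll": 0}, {"linear": [0.1, 0, 0], "roll": 0}, {"linear": [0.15, 0, 0], "roll": 0}, {"linear": [0.15, 0, 0], "roll": 0}, {"linear": [0, 0, 0], "roll": 0}]}}

```text
t: 9.88
tcp_pos: [0.5084, 0.0183, 0.0301]
tool_rot: [0.182, -0.682, 0.684, -0.185]
force: [1.9, 2.2, 5.1]
finger_gap: -0.002
```

```bash
python3 -c "
from h import *
st()"
```

```text
t 9.88 tip case mm [-4.9  2.3 54.1] F case [-2.8 -0.9  5.1] toolx/z yaw rel case [-360. -270.] oh 0.008 gap -0.002 ydown -1.0
```

Call:
{"op": "send_rows", "data": {"plan": [{"linear": [0.12, 0, 0], "roll": 0}, {"linear": [0.12, 0, 0], "roll": 0}, {"linear": [0.12, 0, 0], "roll": 0}, {"linear": [0.06, 0, 0], "roll": 0}, {"linear": [0, 0, 0], "roll": 0}]}}

```text
t: 10.5
tcp_pos: [0.4981, 0.012, 0.0301]
tool_rot: [0.181, -0.682, 0.684, -0.185]
force: [3.7, 3.6, 6.0]
finger_gap: 0.002
```

```bash
python3 look.py 6
```

```text
t 10.5 tip case mm [ 7.2  2.5 54.1] F case [-5.  -1.3  6. ] toolx/z yaw rel case [-360. -270.] oh 0.008 gap 0.002 ydown -1.0
 t 10.55 tip case mm [ 7.2  2.5 54.1] F case [-3.8 -0.4  4.7] toolx/z yaw rel case [-360. -270.] oh 0.008 gap 0.004 ydown -1.0
```

View pics/s6.png

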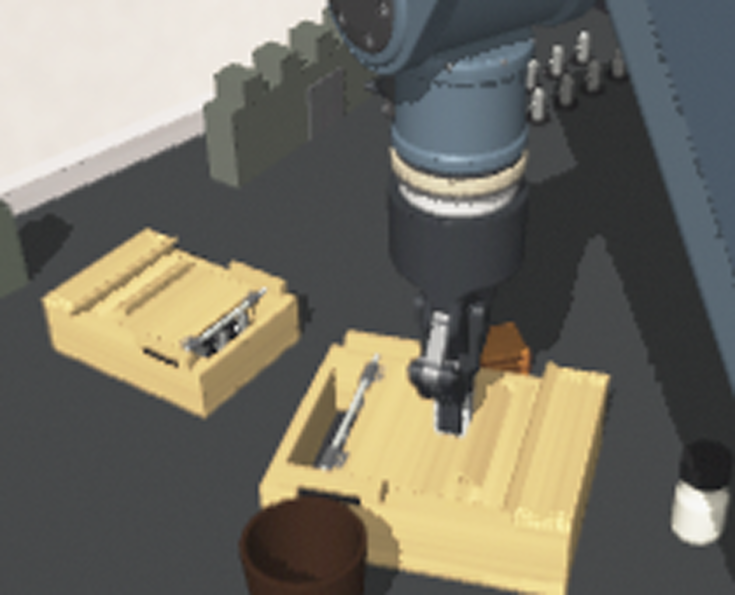

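Call:
{"op": "send_rows", "data": {"plan": [{"linear": [0.1, 0, 0], "roll": 0}, {"linear": [0.1, 0, 0], "roll": 0}, {"linear": [0.1, 0, 0], "roll": 0}, {"linear": [0, 0, 0], "roll": 0}, {"linear": [0, 0, 0], "roll": 0}]}}

```text
t: 11.18
tcp_pos: [0.4903, 0.0076, 0.0301]
tool_rot: [0.181, -0.682, 0.684, -0.185]
force: [3.7, 1.3, 6.9]
finger_gap: 0.003
```

```bash
python3 look.py 7
```

```text
t 11.18 tip case mm [16.1  2.5 54.1] F case [-3.9  0.7  6.9] toolx/z yaw rel case [-360. -270.] oh 0.008 gap 0.003 ydown -1.0
 t 11.22 tip case mm [16.1  2.5 54.1] F case [-3.1  0.6  6.7] toolx/z yaw rel case [-360. -270.] oh 0.008 gap -0.001 ydown -1.0
```

View pics/s7.png

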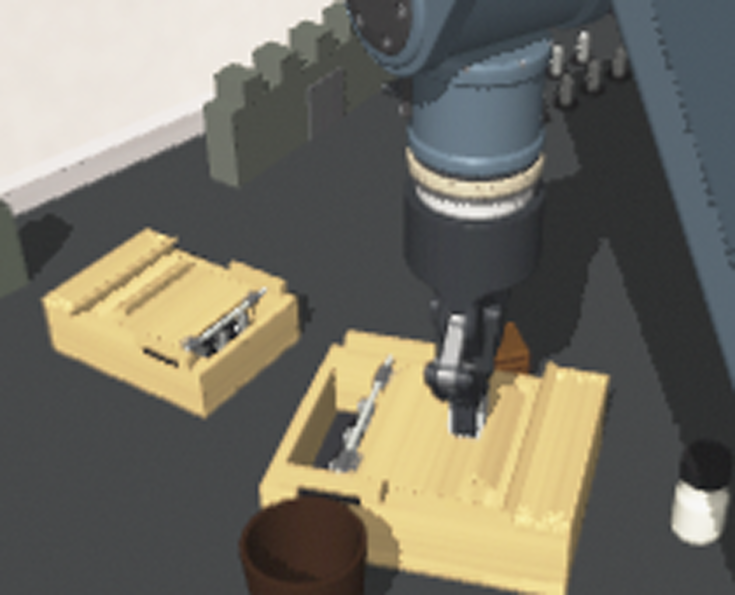

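Call:
{"op": "send_rows", "data": {"plan": [{"linear": [0.1, 0, 0], "roll": 0}, {"linear": [0.1, 0, 0], "roll": 0}, {"linear": [0.05, 0, 0], "roll": 0}, {"linear": [0, 0, 0], "roll": 0}, {"linear": [0, 0, 0], "roll": 0}]}}

```text
t: 11.85
tcp_pos: [0.4839, 0.0039, 0.0301]
tool_rot: [0.181, -0.682, 0.684, -0.186]
force: [3.7, 2.6, 5.9]
finger_gap: -0.0
```

```bash
python3 look.py 8
```

```text
t 11.85 tip case mm [23.5  2.5 54.1] F case [-4.5 -0.4  5.9] toolx/z yaw rel case [-360. -270.] oh 0.008 gap -0.0 ydown -1.0
 t 11.9 tip case mm [23.5  2.5 54.1] F case [-4.9 -0.6  5. ] toolx/z yaw rel case [-360. -270.] oh 0.008 gap 0.001 ydown -1.0
```

View pics/s8.png

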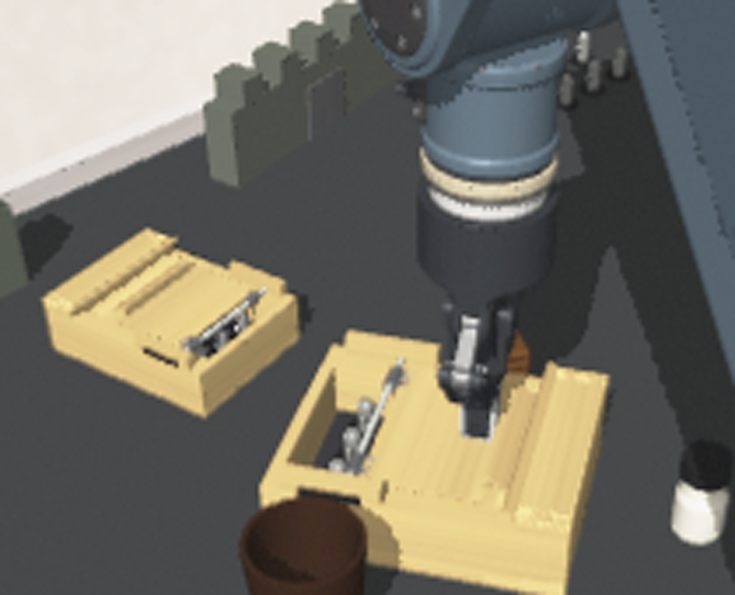

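```bash
python3 - <<'E'
from h import *
for sl in range(0,28,4):
    q=(proj("side",c2w(V[:3],[(-.06+sl/1e3,.055,.055),(-.06+sl/1e3,-.055,.055),(.017+sl/1e3,.045,.065),(.017+sl/1e3,-.045,.065)]))-[190,90]+.5)*3.5
    print(sl,q.round().tolist())
E
```

```text
0 [[371.0, 360.0], [319.0, 472.0], [483.0, 376.0], [451.0, 470.0]]
4 [[377.0, 361.0], [326.0, 473.0], [490.0, 377.0], [457.0, 471.0]]
8 [[383.0, 362.0], [332.0, 474.0], [496.0, 377.0], [464.0, 472.0]]
12 [[389.0, 363.0], [339.0, 476.0], [502.0, 378.0], [471.0, 473.0]]
16 [[395.0, 364.0], [345.0, 477.0], [508.0, 379.0], [477.0, 474.0]]
20 [[401.0, 365.0], [352.0, 478.0], [515.0, 380.0], [484.0, 476.0]]
24 [[406.0, 366.0], [359.0, 479.0], [521.0, 381.0], [491.0, 477.0]]
```

Call:
{"op": "send_rows", "data": {"plan": [{"linear": [0.06, 0, 0], "roll": 0}, {"linear": [0.06, 0, 0], "roll": 0}, {"linear": [0.05, 0, 0], "roll": 0}, {"linear": [0, 0, 0], "roll": 0}, {"linear": [0, 0, 0], "roll": 0}]}}

```text
t: 12.52
tcp_pos: [0.4796, 0.0014, 0.0301]
tool_rot: [0.181, -0.682, 0.684, -0.186]
force: [4.5, 3.1, 6.4]
finger_gap: 0.001
```

```bash
python3 -c "
from h import *
st()"
```

```text
t 12.53 tip case mm [28.5  2.5 54.1] F case [-5.4 -0.5  6.4] toolx/z yaw rel case [-360. -270.] oh 0.008 gap 0.001 ydown -1.0
```

Call:
{"op": "send_rows", "data": {"plan": [{"linear": [0.04, 0, 0], "roll": 0}, {"linear": [0.03, 0, 0], "roll": 0}, {"linear": [0, 0, 0], "roll": 0}, {"linear": [0, 0, 0], "roll": 0}, {"linear": [0, 0, 0], "roll": 0}]}}

```text
t: 13.15
tcp_pos: [0.4787, 0.0007, 0.0301]
tool_rot: [0.18, -0.682, 0.684, -0.186]
force: [5.0, 6.9, 5.3]
finger_gap: 0.0
```

```bash
python3 look.py 9
```

```text
t 13.15 tip case mm [29.7  2.6 54.1] F case [-7.8 -3.5  5.3] toolx/z yaw rel case [-360.1 -270.1] oh 0.008 gap 0.0 ydown -1.0
 t 13.2 tip case mm [29.7  2.6 54.1] F case [-7.6 -2.9  5.5] toolx/z yaw rel case [-360.1 -270.1] oh 0.008 gap 0.003 ydown -1.0
```

View pics/s9.png

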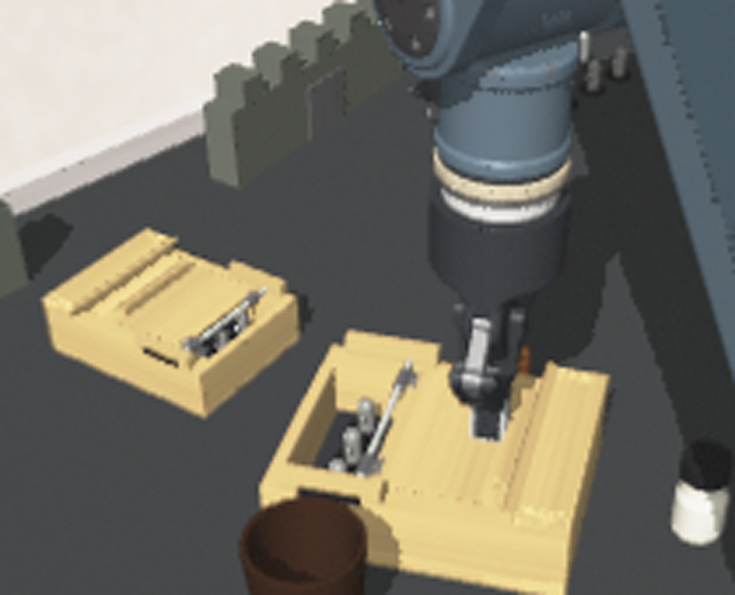

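```bash
python3 - <<'E'
from h import *
im=manip.snapshot("side")[170:240,270:370]; cv2.imwrite("pics/z.png",cv2.resize(im,None,fx=8,fy=8,interpolation=cv2.INTER_CUBIC))
for sl in (20,22,24,26):
    q=(proj("side",c2w(V[:3],[(-.06+sl/1e3,.062,.053),(-.06+sl/1e3,-.062,.053),(.017+sl/1e3,.045,.065),(.017+sl/1e3,-.045,.065),(.017+sl/1e3,-.045,.055)]))-[270,170]+.5)*8
    print(sl,q.round().tolist())
E
```

```text
20 [[282.0, 184.0], [157.0, 476.0], [536.0, 230.0], [466.0, 447.0], [465.0, 476.0]]
22 [[289.0, 185.0], [164.0, 477.0], [543.0, 231.0], [474.0, 448.0], [473.0, 477.0]]
24 [[295.0, 186.0], [172.0, 479.0], [550.0, 232.0], [482.0, 450.0], [481.0, 478.0]]
26 [[302.0, 187.0], [180.0, 480.0], [557.0, 233.0], [490.0, 451.0], [488.0, 480.0]]
```

View pics/z.png

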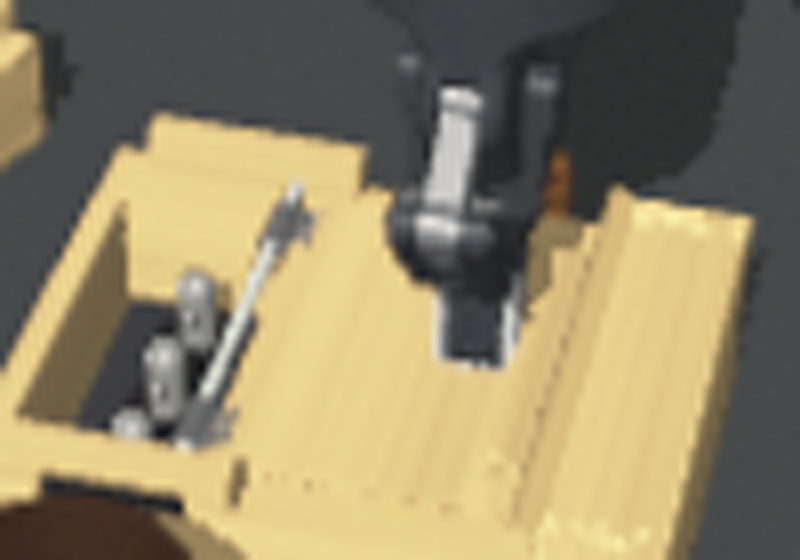

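Call:
{"op": "send_rows", "data": {"plan": [{"linear": [0.03, 0, 0], "roll": 0}, {"linear": [0, 0, 0], "roll": 0}, {"linear": [0.03, 0, 0], "roll": 0}, {"linear": [0, 0, 0], "roll": 0}, {"linear": [0, 0, 0], "roll": 0}]}}

```text
t: 13.88
tcp_pos: [0.4789, 0.0003, 0.0302]
tool_rot: [0.179, -0.682, 0.684, -0.187]
force: [8.9, 10.0, 3.2]
finger_gap: 0.002
```

```bash
cat > z.py <<'E'
import sys
from h import *
st(); im=manip.snapshot("side")[170:240,270:370]; cv2.imwrite(f"pics/z{sys.argv[1]}.png",cv2.resize(im,None,fx=8,fy=8,interpolation=cv2.INTER_CUBIC)); st()
E
python3 z.py 1
```

```text
t 13.88 tip case mm [29.8  3.  54.2] F case [-12.7  -4.2   3.2] toolx/z yaw rel case [-360.1 -270.1] oh 0.008 gap 0.002 ydown -0.9999
 t 13.93 tip case mm [29.8  3.  54.2] F case [-12.6  -4.1   2.9] toolx/z yaw rel case [-360.1 -270.1] oh 0.008 gap -0.0 ydown -0.9999
```

View pics/z1.png

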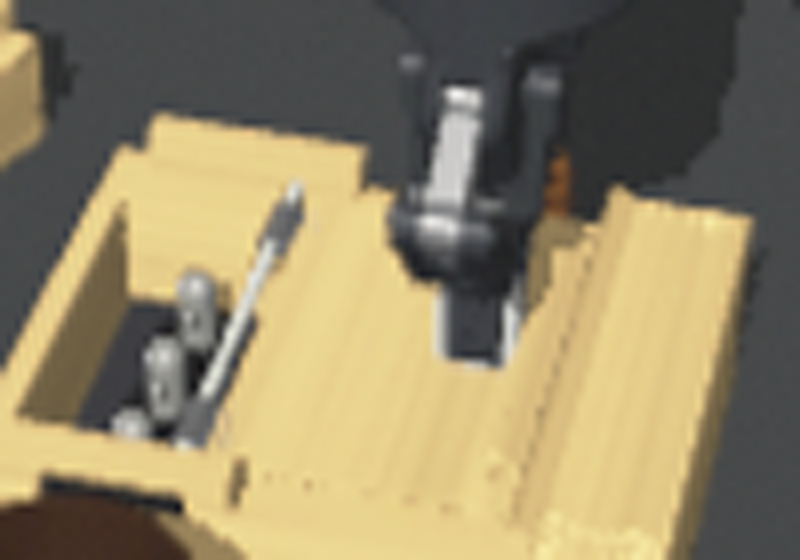

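```bash
python3 - <<'E'
from h import *
from scipy.optimize import brentq
a=cv2.imread("pics/side0.png"); b=manip.snapshot("side"); cv2.imwrite("pics/side_now.png",b)
def col(sl,r):
    ys=np.linspace(-.062,.062,200); q=proj("side",c2w(V[:3],np.c_[np.full(200,-.06+sl),ys,np.full(200,.053)]))
    o=np.argsort(q[:,1]); return np.interp(r,q[o,1],q[o,0])
for nm,im,guess in (("0",a,0.),("now",b,.024)):
    hsv=cv2.cvtColor(im,cv2.COLOR_BGR2HSV)
    for r in range(194,226,2):
        c=col(guess,r); xs=np.arange(int(c)-7,int(c)+8)
        w=np.where((hsv[r,xs,1]<60)&(hsv[r,xs,2]>110),hsv[r,xs,2].astype(float)-100,0)
        if w.sum()>0:
            m=(xs*w).sum()/w.sum()
            try: print(nm,r,round(m,1),"slide mm",round(1e3*brentq(lambda s:col(s,r)-m,-.02,.05),1))
            except Exception: pass
E
```

```text
0 198 292.3 slide mm -1.8
0 200 291.7 slide mm -1.1
0 202 290.7 slide mm -1.3
0 204 291.7 slide mm 2.6
0 206 291.8 slide mm 4.7
0 208 290.5 slide mm 4.0
0 210 288.6 slide mm 2.0
0 212 288.4 slide mm 3.4
0 214 288.3 slide mm 5.1
0 216 286.8 slide mm 3.8
0 218 289.7 slide mm 11.5
0 220 290.0 slide mm 14.0
0 222 285.4 slide mm 6.5
0 224 286.1 slide mm 9.7
now 194 306.3 slide mm 24.9
now 196 304.0 slide mm 21.7
now 198 303.2 slide mm 21.8
now 200 303.2 slide mm 23.6
now 202 302.5 slide mm 23.9
now 204 298.9 slide mm 18.1
now 206 297.1 slide mm 16.1
now 208 298.3 slide mm 20.3
now 210 297.6 slide mm 20.8
now 212 296.1 slide mm 19.3
now 214 293.7 slide mm 16.1
now 216 293.7 slide mm 17.9
now 218 293.3 slide mm 18.9
now 220 291.4 slide mm 16.9
now 222 287.0 slide mm 9.7
now 224 287.4 slide mm 12.2
```

```bash
python3 - <<'E'
import cv2,numpy as np
a=cv2.imread("pics/s5.png")[340:490,290:420]
b=cv2.resize(cv2.imread("pics/side_now.png")[90:260,190:400],None,fx=3.5,fy=3.5,interpolation=cv2.INTER_CUBIC)[340:490,310:440]
cv2.imwrite("pics/cmp.png",cv2.resize(np.hstack([a,b]),None,fx=3,fy=3))
E
```

```text
(no output)
```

View pics/cmp.png

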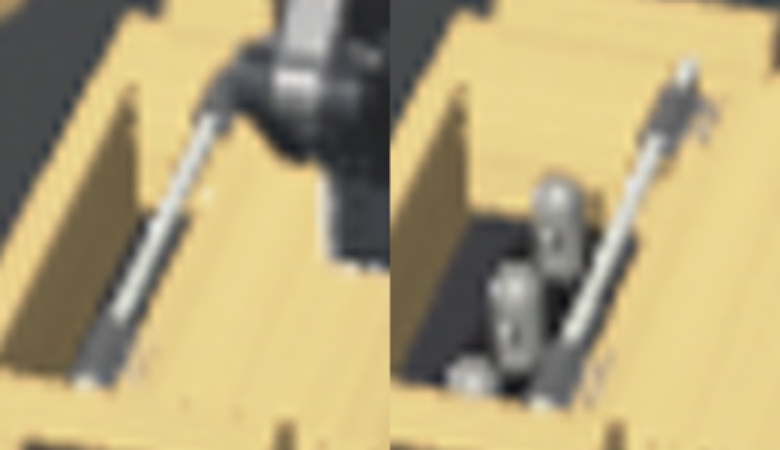

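```bash
python3 - <<'E'
import cv2,numpy as np
def up(im): return cv2.resize(im[90:260,190:400],None,fx=3.5,fy=3.5,interpolation=cv2.INTER_CUBIC)
a=up(cv2.imread("pics/side0.png"))[340:490,290:420]
c=cv2.imread("pics/s5.png")[340:490,290:420]
cv2.imwrite("pics/cmp2.png",cv2.resize(np.hstack([a,c]),None,fx=3,fy=3))
E
```

```text
(no output)
```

View pics/cmp2.png

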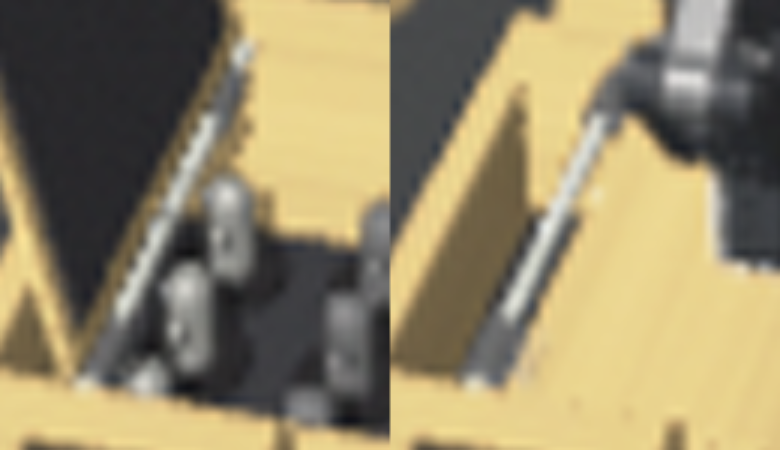

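Call:
{"op": "send_rows", "data": {"plan": [{"linear": [-0.04, 0, 0], "roll": 0}, {"linear": [-0.04, 0, 0], "roll": 0}, {"linear": [0, -0.05, 0], "roll": 0}, {"linear": [0, -0.2, 0], "roll": 0}, {"linear": [0, -0.3, 0], "roll": 0}]}}

```text
t: 14.6
tcp_pos: [0.4753, 0.0009, 0.0455]
tool_rot: [-0.184, 0.683, -0.683, 0.183]
force: [0.0, -0.4, -0.5]
finger_gap: -0.0
```

```bash
python3 z.py 2
```

```text
t 14.6 tip case mm [32.4  0.9 69.5] F case [ 0.2  0.4 -0.5] toolx/z yaw rel case [-360. -270.] oh 0.008 gap -0.0 ydown -1.0
 t 14.65 tip case mm [32.7  0.6 70.4] F case [-0.3  0.2  0.7] toolx/z yaw rel case [-359.9 -269.9] oh 0.008 gap 0.0 ydown -1.0
```

View pics/z2.png

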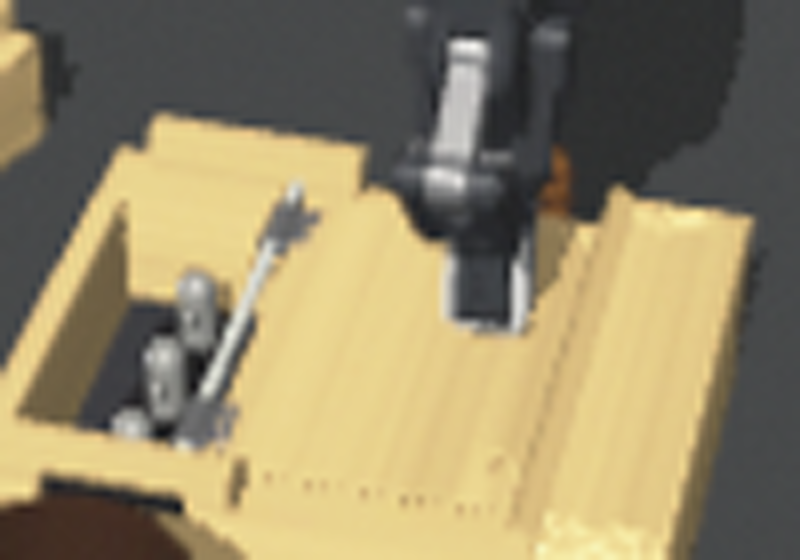

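Call:
{"op": "send_rows", "data": {"plan": [{"linear": [0, -1, 0], "roll": 0}, {"linear": [0, -1, 0], "roll": 0}, {"linear": [0, -1, 0], "roll": 0}, {"linear": [0, -1, 0.6], "roll": 0}, {"linear": [0, -1, 1], "roll": 0}]}}

```text
t: 15.28
tcp_pos: [0.4973, -0.0402, 0.1962]
tool_rot: [-0.185, 0.683, -0.682, 0.183]
force: [1.1, -0.2, -0.3]
finger_gap: 0.002
```

Call:
{"op": "send_rows", "data": {"plan": [{"linear": [0.3, 0, 1], "roll": 0}, {"linear": [0.5, 0, 1], "roll": 0}, {"linear": [0.5, 0, 1], "roll": 0}, {"linear": [0.5, 0, 1], "roll": 0}, {"linear": [0.5, 0, 1], "roll": 0}]}}

```text
t: 15.9
tcp_pos: [0.5133, -0.2056, 0.195]
tool_rot: [-0.184, 0.684, -0.682, 0.183]
force: [0.3, 0.7, 0.2]
finger_gap: 0.0
```

Call:
{"op": "send_rows", "data": {"plan": [{"linear": [0.8, 0, 1], "roll": 0}, {"linear": [0.8, 0, 1], "roll": 0}, {"linear": [0.8, 0, 1], "roll": 0}, {"linear": [0.5, 0, 0.5], "roll": 0}, {"linear": [0, 0, 0], "roll": 0}]}}

```text
t: 16.52
tcp_pos: [0.4912, -0.3399, 0.1952]
tool_rot: [-0.183, 0.684, -0.682, 0.183]
force: [0.0, 1.4, 0.3]
finger_gap: 0.002
```

```bash
python3 - <<'E'
from h import *
st()
for n,(x0,y0,x1,y1,k) in {"top":(230,130,420,270,4.2),"side":(190,130,400,300,3.5)}.items():
    full=manip.snapshot(n); cv2.imwrite(f"pics/{n}_end.png",full); im=cv2.resize(full[y0:y1,x0:x1],None,fx=k,fy=k,interpolation=cv2.INTER_CUBIC)
    for poly in [[(.095,.07,.061),(.095,-.07,.061),(.055,-.07,.061),(.055,.07,.061)],[(-.034,.062,.053),(-.034,-.062,.053)]]:
        q=(proj(n,c2w(V[:3],poly))-[x0,y0]+.5)*k
        cv2.polylines(im,[q.astype(int)],True,(0,0,255),1)
    cv2.imwrite(f"pics/{n}_endc.png",im)
E
```

```text
t 16.52 tip case mm [189.4 303.7 219.2] F case [-0.7 -1.2  0.3] toolx/z yaw rel case [-360.1 -270.1] oh 0.008 gap 0.002 ydown -1.0
```

View pics/top_endc.png

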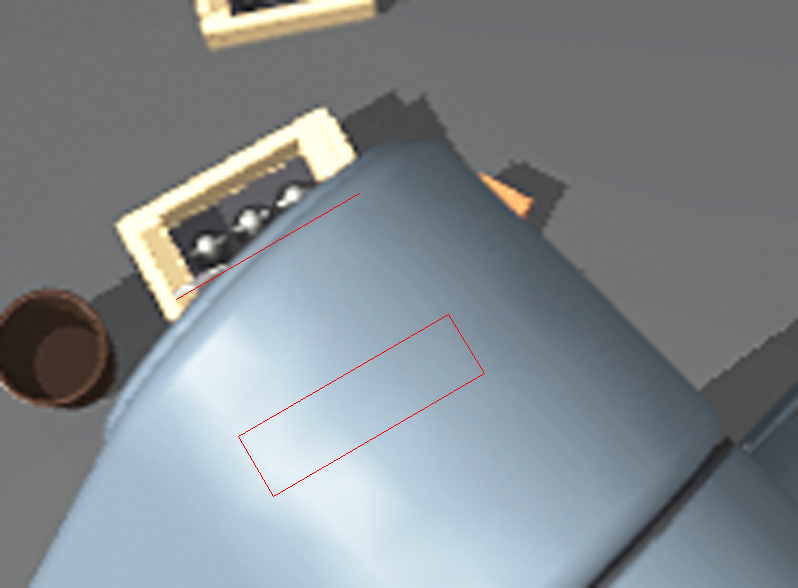

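View pics/side_endc.png

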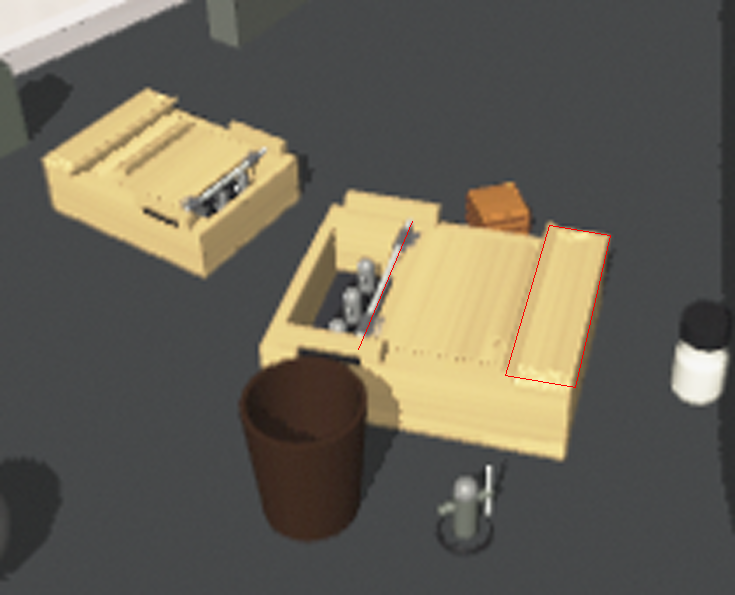

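Call:
{"op": "send_rows", "data": {"plan": [{"linear": [0.9, 0, 0.5], "roll": 0}, {"linear": [0.9, 0, 0.5], "roll": 0}, {"linear": [0.9, 0, 0.5], "roll": 0}, {"linear": [0.9, 0, 0.5], "roll": 0}, {"linear": [0.9, 0, 0.5], "roll": 0}]}}

```text
t: 17.25
tcp_pos: [0.4134, -0.4706, 0.1958]
tool_rot: [-0.184, 0.683, -0.682, 0.184]
force: [1.0, 0.2, 0.3]
finger_gap: 0.004
```

Call:
{"op": "send_rows", "data": {"plan": [{"linear": [0.9, 0, 0], "roll": 0}, {"linear": [0.9, 0, 0], "roll": 0}, {"linear": [0.9, 0, 0], "roll": 0}, {"linear": [0.9, 0, 0], "roll": 0}, {"linear": [0, 0, 0], "roll": 0}]}}

```text
t: 17.88
tcp_pos: [0.3193, -0.5254, 0.1958]
tool_rot: [-0.183, 0.683, -0.683, 0.183]
force: [0.1, 0.5, -0.3]
finger_gap: -0.003
```

```bash
python3 - <<'E'
from h import *
st()
n="top";x0,y0,x1,y1,k=(230,130,420,270,4.2)
full=manip.snapshot(n); cv2.imwrite(f"pics/top_end2.png",full); im=cv2.resize(full[y0:y1,x0:x1],None,fx=k,fy=k,interpolation=cv2.INTER_CUBIC)
cv2.imwrite("pics/top_end2c.png",im)
for sl in (0,.022,.024,.026): print(sl,((proj(n,c2w(V[:3],[(-.06+sl,.062,.053),(-.06+sl,-.062,.053),(.017+sl,.045,.065),(.017+sl,-.045,.065)]))-[x0,y0]+.5)*k).round().tolist())
E
```

```text
t 17.88 tip case mm [431.2 378.1 219.8] F case [-0.3 -0.4 -0.3] toolx/z yaw rel case [-360. -270.] oh 0.008 gap -0.003 ydown -1.0
0 [[338.0, 157.0], [155.0, 261.0], [378.0, 279.0], [243.0, 357.0]]
0.022 [[356.0, 188.0], [173.0, 293.0], [397.0, 311.0], [262.0, 390.0]]
0.024 [[358.0, 191.0], [175.0, 296.0], [399.0, 314.0], [264.0, 393.0]]
0.026 [[360.0, 194.0], [176.0, 299.0], [401.0, 317.0], [265.0, 396.0]]
```

View pics/top_end2c.png

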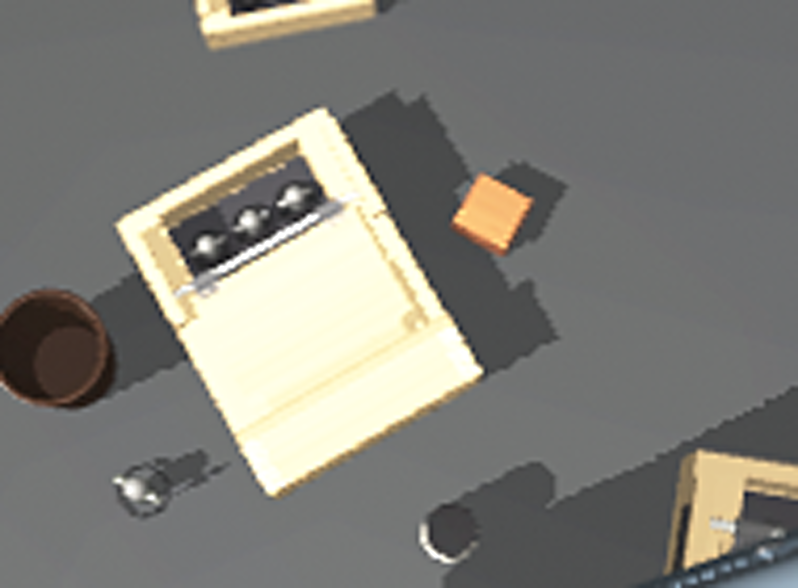

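```bash
python3 -c "
from station import manip
print(manip.sign_off())"
```

```text
the job is handed in; nothing more can be done
None
```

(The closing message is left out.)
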